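Wind the bench screw jack level and lock it

TASK

Fit the loose crank on the square end of the screw on top of the jack and wind the jack's table up until its top is flush with the fixed plate beside it, so that the bearing cover on it could be slid across. Then push the jack's sprung lock lever over until it snaps to its other stop. Leave the crank on the screw and the cover standing on the table, and do not disturb the wrench, the can or the brake disc.

Things in the scene. Friction and masses are not known exactly. Their poses are not given: they have to be found in the camera images.
- shaft_top (a point): Top of the jack's screw end, on its vertical axis, 185 mm above the bench. The end stands 40 mm above a round collar: a 16 mm square 32 mm high, then a tapered round nose 8 mm high (16 to 8 mm across). The angle of the square differs each time and is not given here (these axes are the jack's); it turns with the screw.
- collar (a point): Top of the round collar (40 mm across) at the head of the jack's blue column, on the screw's axis, 145 mm above the bench. Jack axes: z up, +y to the lock lever, -y to the lift table, x level across. Turning the screw clockwise seen from above raises the table 12 mm a turn; it turns stiffly (0.2 N m) and stays where left.
- table_edge (a point): Top of the lift table (steel, 140 x 120 x 12 mm) at the middle of its edge nearest the fixed plate; the table's centre lies 145 mm from the screw's axis and rides straight up and down.
- plate_edge (a point): Top of the fixed plate (steel, 140 x 120 mm, on a grey block) at the middle of its edge nearest the lift table, across a 5 mm gap. At the start it is 8 to 26 mm higher than the table's top. Its own z is up.
- hub (a point): Loose dark steel crank (0.56 kg), standing upright on the bench. This point is on the axis of its hub at the height to grip it, 46 mm above the hub's lower face. The hub is 36 mm square and 62 mm tall. z up; +x points along the arm (24 mm wide, 14 to 26 mm above the hub's lower face) to the handle 75 mm away.
- socket (a point): Centre of the hub's lower face: mouth of a 20 mm square socket 44 mm deep, flats along the crank's x and y. Fully home on the screw this face rests on the collar; with the squares not lined up it stands about 32 mm higher. Any of the four ways round fits, with about 17 degrees of play either way and 2 mm of clearance all round.
- handle (a point): Middle of the gripping part of the crank's upright handle, a black round grip 26 mm across and 76 mm long that spins freely on its pin and spans 28 to 104 mm above the hub's lower face; this point is 76 mm above it and 75 mm from the hub's axis. A short boss under it, 18 mm across, reaches down level with the hub's lower face.
- lock (a joint): Lock lever on the jack's base beside the column: 0 rad at its first stop, leaning 0.6 rad towards the jack's -x (start); 0.6 upright; 1.2 at the other stop, leaning towards the jack's +x. An over-centre spring holds it at either stop; about 5 N at the cross-bar moves it. Its pivot is 32 mm above the bench and level along the jack's y, 147 mm from the screw's axis on the +y side.
- lock_bar (a point): Middle of the cross-bar at the top of the lock lever, a steel round bar 18 mm in diameter and 70 mm long, level along the jack's y, 90 mm from the lever's pivot; the lever under it is 16 x 20 mm.
- cover_mid (a point): Centre of the aluminium bearing cover (flange 90 mm across, 42 mm high, 0.6 kg) that stands loose on the lift table; 21 mm above its underside. z up.
- wrench: Bystander: wrench 200 mm long lying on the bench near the robot; origin under its middle.
- can: Bystander: red can 60 mm across, 160 mm tall, to the left beyond the crank; origin at its base.
- disc: Bystander: steel brake disc 140 mm across, 30 mm high, lying on the bench to the right; origin at its base.
Things that resemble listed ones, but are neither listed nor needed, are in the scene too. There is more than one size of the part that bears cover_mid; the job needs the smaller.

How it is judged:
By the outcome, as a careful person would: the job done as asked, in the order asked, and still so for the second after the job is handed in, with the robot touching nothing.
It also fails if it takes over 64 s, if anything falls off the work surface, if the arm or the gripper's body presses on something with over 40 N, if the wrist force passes 120 N, or if a joint passes its speed limit or range.

ROBOT

A 7-joint arm with a two-finger parallel gripper is mounted at the origin on the work surface. World frame = base frame: x ahead of the robot, y to its left, z up, the work surface at z = 0. Lengths are in m, angles in degrees, forces in N, time in s.
With the tool pointing down it reaches from about 0.425 to 1.025 m from the base axis. Payload 9.4 kg.
Tool frame: the origin (TCP) lies midway between the tips of the shut fingers; the grasp point (between the pads) lies 19 mm behind it; z points along the fingers, y is the line along which they close (so a half turn about z gives the same grasp; the last joint's range is limited). The gripper opens to 93 mm and grips with 3 to 60 N. Pads are 15 mm wide; open, the fingers measure 128 mm over their backs; the gripper's body (75 mm by 188 mm) begins 65 mm behind the grasp point.
Start: joints at [72.095, 34.337, -0.143, 91.639, 0.103, 54.024, -4.572], TCP at [0.169, -0.705, 0.219] pointing down, gripper open.
Joint ranges: [-147.43, 147.43], [-19.82, 112.94], [-74.19, 73.91], [6.32, 146.72], [-59.91, 239.91], [6.04, 106.73], [-150.56, 150.56]. Speed limits (degrees/s): [127.2, 127.2, 172.46, 172.46, 180, 180, 180].

INTERFACE

Orientations are given as a 3x3 rotation matrix whose columns are the frame's x, y, z axes.
In Python, from bench import r gives the robot as it stands. The module is installed in compiled form; this text tells all that it offers.
- The arm moves only by the tool play_rows, never from a script. Its argument "deltas" is a list of rows, each a list of 7 numbers: the turn, a rotation vector about the tool's x, y, z in degrees, then the shift along the tool's x, y, z in m, then the closure in counts, from 0 (fully open) to 255 (shut). A call has exactly 8 rows; each row is the pose to reach, as a shift and turn from the pose commanded when the call began, along the tool's axes at that moment; what a row does not reach only later rows make up. A row lasts 1/12 s, in which the tool goes at most 41.7 mm and 7.16 degrees, less where a joint would pass 70% of its speed; a pose out of reach is approached as far as the arm can. A call with a gripper value outside its range is refused whole. The fingers move at their own pace and stop on an object; "grip_force" is the grip in N (left out, the last holds). Time passes only in rows, so rows that repeat a pose let the fingers close, or fill a call up. It gives the time, the measured TCP pose, the force, the opening and the grip force at its end, in the units of the state.
- r.get_state(): the state, without advancing time (a new reading comes with each control period).
- r.snapshot(name): name is "scene" or "top" or "wrist"; returns a dict with "image" (384x512x3 uint8, red, green, blue), "intrinsics" (3x3 intrinsics, pixels), "rvec" (rotation vector, rad) and "tvec" (3), from world to camera coordinates, as OpenCV has them; the wrist camera has in their place "hand_eye" (4x4, takes a point from camera to tool coordinates, whose origin is the TCP and whose axes are the flange's). Camera axes: x right, y down, z forward; pixel columns grow to the right and rows downward; lengths in m; the calibration is good to about 2 mm. The wrist camera is an equidistant fisheye: a pixel r from the principal point sees the ray r / f radians off the axis. A picture is of the moment at which its call begins: read the wrist's pose just before it. There is no depth.
- r.finish_job(): hands the job in; it is judged then, once.
The state is a dict: "time": time; "joint_pos": joint angles; "joint_vel": joint speeds; "tau": joint torques, N m; "eef_pos": TCP position; "tcp_rot": TCP orientation; "ft_force": force on the tool from outside, world axes, zero at the start; "ft_torque": the same for the moment, N m; "grip_width": finger opening in m; "grasp_force": force on a finger pad.
Only numpy, scipy, OpenCV 4.12 (cv2) and the standard library are available. Lean on these libraries where they do the work, as an engineer would, in place of code of your own. Each camera call takes 0.05 s, during which the arm holds its last target. There are 200 camera calls.

## Working session

There is one attempt and no reset: what is moved stays moved. The work goes in short steps, Python scripts to look and compute and a tool call to move; the robot and the scene stay as the last step left them, time stands still between calls to the robot, and variables do not carry over. Pictures are saved under pics/ and viewed, at most 10 in all, crops included, and the job is handed in when it is done.

Besides the shell and the picture viewer there is one more tool, called as name(argument=value, ...) on one line, values as JSON. play_rows: Moves the arm, as the interface text tells. Its arguments: {"type":"object","properties":{"deltas":{"type":"array","items":{"type":"array","items":{"type":"number"}}},"grip_force":{"type":"number"}},"required":["deltas"]}

```bash
mkdir -p pics; cat > h.py <<'E'
import numpy as np, cv2
from bench import r
def cam(n):
    s=r.snapshot(n); return s
def pose(s):
    R=cv2.Rodrigues(np.array(s["rvec"],float))[0]; return R,np.array(s["tvec"],float).ravel()
def proj(s,P):
    return cv2.projectPoints(np.array(P,float).reshape(-1,1,3),np.array(s["rvec"],float),np.array(s["tvec"],float),np.array(s["intrinsics"],float),None)[0].reshape(-1,2)
def ray(s,uv):
    R,t=pose(s); d=R.T@np.linalg.solve(np.array(s["intrinsics"],float),[uv[0],uv[1],1]); return -R.T@t,d/np.linalg.norm(d)
def onz(s,uv,z):
    o,d=ray(s,uv); return o+d*(z-o[2])/d[2]
def tri(rays):
    A=np.zeros((3,3));b=np.zeros(3)
    for o,d in rays:
        M=np.eye(3)-np.outer(d,d);A+=M;b+=M@o
    return np.linalg.solve(A,b)
def save(n,img,scale=1):
    cv2.imwrite("pics/"+n,cv2.resize(img[:,:,::-1],None,fx=scale,fy=scale,interpolation=cv2.INTER_CUBIC))
E
python3 - <<'E'
from h import *
import pickle
a=cam("scene");b=cam("top")
pickle.dump((a,b),open("s0.pkl","wb"))
for n,s in(("scene",a),("top",b)):
    save(n+"0.png",s["image"],1.5); o,_=ray(s,(256,192)); print(n,o.round(3),np.array(s["intrinsics"]).round(1).tolist())
st=r.get_state(); print(st["tcp_rot"],st["time"],st["eef_pos"],st["ft_force"])
E
```

```text
scene [ 1.342 -0.581  0.853] [[386.2, 0.0, 254.1], [0.0, 386.2, 190.4], [0.0, 0.0, 1.0]]
top [ 0.44  -0.027  1.156] [[369.5, 0.0, 255.2], [0.0, 369.5, 187.2], [0.0, 0.0, 1.0]]
[[ 9.72319619e-01  2.33654347e-01 -4.52233908e-04]
 [ 2.33654748e-01 -9.72318725e-01  1.32473489e-03]
 [-1.30185432e-04 -1.39373232e-03 -9.99999020e-01]] 0.1 [ 0.16923232 -0.70451889  0.21782767] [0.68701078 0.14651783 0.16583215]
```

View pics/scene0.png

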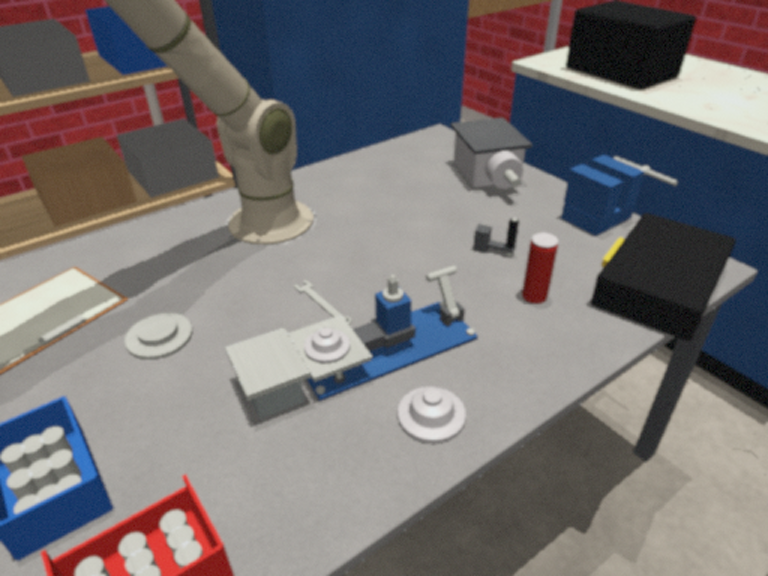

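View pics/top0.png

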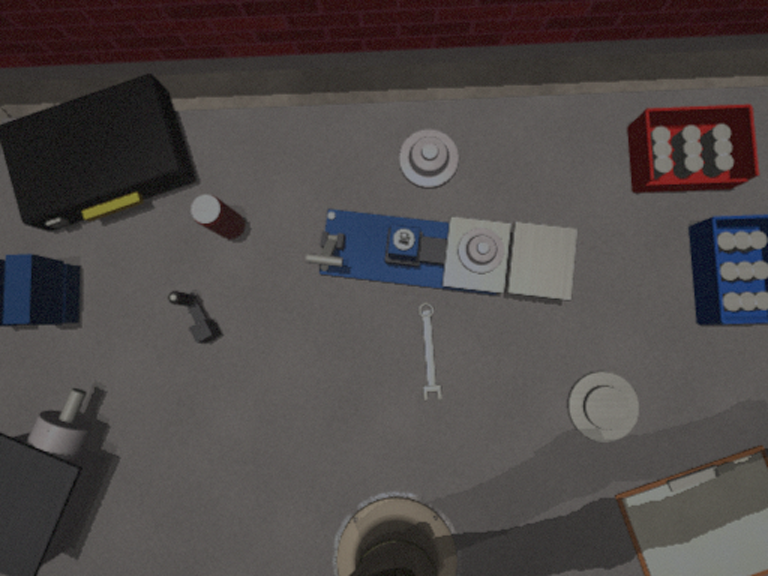

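Scene picture: the crank is at (496,238), the jack's shaft at (393,285), the lever bar at (442,272), the table with the small cover at (325,342), the bare plate at (268,358), the can at (540,268), the wrench at (322,300) and the disc at (158,335).
Top picture: hub (203,330), handle (178,297), shaft (403,237), bar (324,260), table (478,255), plate (543,260).

Possible mix-ups, in scene pixels:
- **Crank:** the dark crank at (496,238), against the grey motor with a shaft at (505,170) and the blue vice bar at (645,170). I choose the dark one.
- **Cover:** the small one on the table at (325,342), against the large one on the bench at (432,410). I choose the small one.

Next is a close crop.

```bash
python3 - <<'E'
from h import *
import pickle
a,b=pickle.load(open("s0.pkl","rb"))
def crop(s,x0,y0,w,h,k):
    c=cv2.resize(s["image"][y0:y0+h,x0:x0+w],None,fx=k,fy=k,interpolation=cv2.INTER_CUBIC)
    c=cv2.convertScaleAbs(c,alpha=1.5)
    for i in range(0,w,10): cv2.line(c,(i*k,0),(i*k,6 if i%50 else 14),(255,255,0),1)
    for i in range(0,h,10): cv2.line(c,(0,i*k),(6 if i%50 else 14,i*k),(255,255,0),1)
    return c
# top jack 200..390 x 135..205 (k4: 760x280), top crank 105..155x185..235 (k6 300x300), scene 
A=crop(b,200,135,190,70,4); B=crop(b,105,185,50,50,6); C=crop(a,310,140,45,50,6); D=crop(a,250,180,32,50,6)
row=np.zeros((300,760,3),np.uint8); x=0
for c in(B,C,D):
    w=min(c.shape[1],760-x); row[:c.shape[0],x:x+w]=c[:,:w]; x+=w
save("crop1.png",np.vstack([A,row]))
E
```

```text
(no output)
```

View pics/crop1.png

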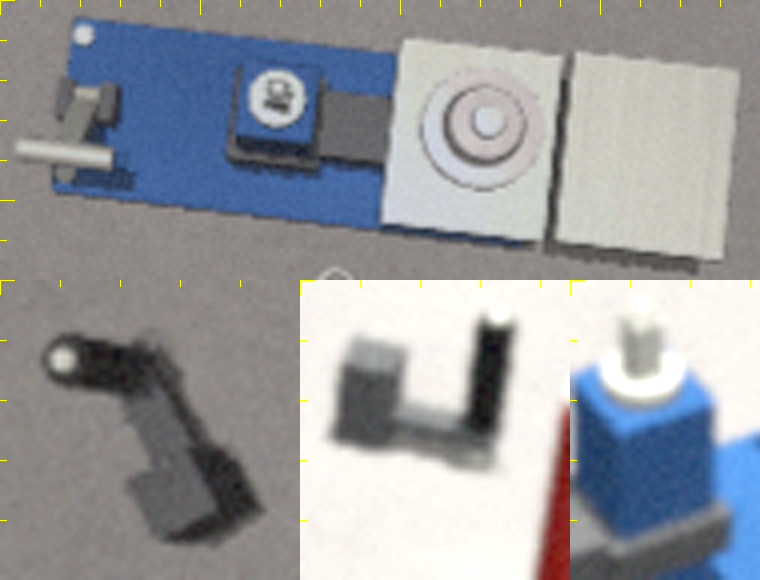

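The crop confirms the dark crank (hub at about (134,222), handle top at (115,198) in original top pixels), the small cover on the table, and the shaft and collar at (269,160).

```bash
python3 - <<'E'
from h import *
import pickle
a,b=pickle.load(open("s0.pkl","rb"))
T=lambda x,y:(200+x/4-.4,135+y/4-.4)
B=lambda x,y:(105+x/6-.4,185+(y-280)/6-.4)
C=lambda x,y:(310+(x-300)/6-.4,140+(y-280)/6-.4)
D=lambda x,y:(250+(x-570)/6-.4,180+(y-280)/6-.4)
print("collar",onz(b,T(277,99),.145), onz(a,D(643,372),.145))
print("handle",onz(b,B(62,359),.104),onz(b,B(62,359),.110),tri([ray(b,B(62,359)),ray(a,C(500,318))]))
print("hubtop",onz(b,B(172,500),.062),onz(a,C(380,352),.062))
print("bar",onz(b,T(64,152),.106),"ends",onz(b,T(15,147),.106),onz(b,T(112,157),.106))
tb=[(400,40),(567,55),(548,243),(383,226)]; pl=[(573,53),(738,70),(722,258),(556,243)]
for z in(.09,.1,.11,.12):
  t=[onz(b,T(*p),z)[:2] for p in tb];p=[onz(b,T(*q),z)[:2] for q in pl]
  f=lambda c:[round(float(np.linalg.norm(c[i]-c[(i+1)%4])),4) for i in range(4)]
  print(z,f(t),f(p))
# colour-mask tries
def big(mask):
    n,l,s,c=cv2.connectedComponentsWithStats(mask.astype(np.uint8)); return [(s[i].tolist(),c[i].round(1)) for i in range(1,n) if s[i][4]>20]
for nm,s,(x0,y0,x1,y1) in(("top",b,(100,185,160,240)),("sc",a,(305,140,355,185))):
    g=s["image"][y0:y1,x0:x1].max(2); print(nm,np.percentile(g,[1,5,10,50]))
# lever yaw
e0,e1=onz(b,T(15,147),.106),onz(b,T(112,157),.106); print(np.degrees(np.arctan2(*(e0-e1)[:2])),np.linalg.norm(e0-e1))
E
```

```text
collar [ 0.61839502 -0.03534821  0.145     ] [ 0.62432424 -0.0363425   0.145     ]
handle [0.52937516 0.41289582 0.104     ] [0.52886574 0.41039024 0.11      ] [0.53003658 0.4139553  0.10368832]
hubtop [0.46077302 0.37444503 0.062     ] [0.46760518 0.37877952 0.062     ]
bar [0.59224221 0.11881364 0.106     ] ends [0.59713096 0.15421088 0.106     ] [0.58739334 0.08424267 0.106     ]
0.09 [0.1215, 0.1381, 0.1187, 0.1371] [0.119, 0.1372, 0.1181, 0.1394]
0.1 [0.1203, 0.1368, 0.1176, 0.1359] [0.1178, 0.1359, 0.117, 0.1381]
0.11 [0.1192, 0.1355, 0.1165, 0.1346] [0.1167, 0.1346, 0.1159, 0.1368]
0.12 [0.1181, 0.1342, 0.1154, 0.1333] [0.1156, 0.1333, 0.1148, 0.1355]
top [26. 38. 61. 93.]
sc [ 24.  54.  71. 168.]
7.923082498562301 0.07064256032302282
```

play_rows(deltas=[[0,0,0,0.015,-0.015,-0.004,0],[0,0,0,0.04,-0.04,-0.011,0],[0,0,0,0.069,-0.069,-0.018,0],[0,0,0,0.098,-0.098,-0.026,0],[0,0,0,0.127,-0.127,-0.034,0],[0,0,0,0.156,-0.156,-0.041,0],[0,0,0,0.185,-0.185,-0.048,0],[0,0,0,0.214,-0.214,-0.056,0]])

```text
time: 0.77
eef_pos: [0.3278, -0.445, 0.2746]
tcp_rot: [[0.972, 0.234, -0.0], [0.234, -0.972, 0.0], [-0.0, -0.001, -1.0]]
ft_force: [1.0, -0.2, 0.5]
grip_width: 0.0928
grasp_force: 0.0
```

play_rows(deltas=[[0,0,0,0.028,-0.027,-0.007,0],[0,0,0,0.055,-0.054,-0.015,0],[0,0,0,0.083,-0.081,-0.022,0],[0,0,0,0.111,-0.109,-0.03,0],[0,0,0,0.139,-0.136,-0.037,0],[0,0,0,0.166,-0.163,-0.044,0],[0,0,0,0.18,-0.199,-0.044,0],[0,0,0,0.195,-0.236,-0.044,0]])

```text
time: 1.43
eef_pos: [0.4624, -0.1704, 0.3187]
tcp_rot: [[0.972, 0.234, 0.0], [0.234, -0.972, -0.0], [0.0, 0.0, -1.0]]
ft_force: [0.0, 0.3, -0.6]
grip_width: 0.0932
grasp_force: 0.0
```

play_rows(deltas=[[0,0,0,0.015,-0.037,0,0],[0,0,0,0.029,-0.073,0,0],[0,0,0,0.044,-0.11,0,0],[0,0,0,0.058,-0.146,0,0],[0,0,0,0.072,-0.183,0,0],[0,0,0,0.087,-0.219,0,0],[0,0,0,0.101,-0.256,0,0],[0,0,0,0.106,-0.295,0.005,0]])

```text
time: 2.1
eef_pos: [0.4972, 0.1416, 0.314]
tcp_rot: [[0.972, 0.233, 0.002], [0.233, -0.973, 0.001], [0.002, -0.0, -1.0]]
ft_force: [0.6, 0.5, 0.7]
grip_width: 0.093
grasp_force: 0.0
```

play_rows(deltas=[[0,0,-2,0.004,-0.039,0.006,0],[0,0,-5,0.008,-0.079,0.011,0],[0,0,-8,0.013,-0.118,0.017,0],[0,0,-11,0.017,-0.158,0.023,0],[0,0,-14,0.021,-0.197,0.029,0],[0,0,-16.5,0.025,-0.225,0.034,0],[0,0,-16.5,0.025,-0.237,0.034,0],[0,0,-16.5,0.025,-0.237,0.034,0]])

```text
time: 2.77
eef_pos: [0.4633, 0.3787, 0.2788]
tcp_rot: [[0.864, 0.503, -0.002], [0.503, -0.864, 0.001], [-0.001, -0.001, -1.0]]
ft_force: [0.0, -0.5, 0.8]
grip_width: 0.0926
grasp_force: 0.0
```

```bash
cat >> h.py <<'E'
def wray(s,st,uv):
    K=np.array(s["intrinsics"],float);H=np.array(s["hand_eye"],float)
    x=(uv[0]-K[0,2])/K[0,0];y=(uv[1]-K[1,2])/K[1,1];th=np.hypot(x,y)+1e-12
    d=np.array([np.sin(th)*x/th,np.sin(th)*y/th,np.cos(th)])
    R=np.array(st["tcp_rot"]);o=np.array(st["eef_pos"])+R@H[:3,3]
    return o,R@H[:3,:3]@d
def wproj(s,st,P):
    K=np.array(s["intrinsics"],float);H=np.array(s["hand_eye"],float);R=np.array(st["tcp_rot"])
    q=np.linalg.inv(H)@np.append(R.T@(np.array(P)-np.array(st["eef_pos"])),1);q=q[:3]
    n=np.hypot(q[0],q[1]);th=np.arctan2(n,q[2]);return np.array([K[0,2]+K[0,0]*th*q[0]/n,K[1,2]+K[1,1]*th*q[1]/n])
def wonz(s,st,uv,z):
    o,d=wray(s,st,uv);return o+d*(z-o[2])/d[2]
def psi(st): R=np.array(st["tcp_rot"]);return np.degrees(np.arctan2(R[1,0],R[0,0]))
E
python3 - <<'E'
from h import *
import pickle
st=r.get_state();s=cam("wrist");pickle.dump((st,s),open("w1.pkl","wb"))
print(st["time"],st["eef_pos"],psi(st),np.array(st["joint_pos"]).round(0),st["ft_force"]);print(np.array(s["hand_eye"]).round(4),np.array(s["intrinsics"]).round(1))
print(wproj(s,st,[.464,.376,.062]),wproj(s,st,[.53,.414,.104]))
save("w1.png",s["image"],1.5)
E
```

```text
2.7667 [0.46325549 0.37865605 0.27884836] 30.212806250278096 [ -26.   24.  -26.  104.   12.   55. -117.] [ 0.03933262 -0.50706896  0.84367879]
[[ 3.000e-04 -9.639e-01 -2.661e-01  7.380e-02]
 [ 1.000e+00  3.000e-04  1.000e-04  1.900e-03]
 [-0.000e+00 -2.661e-01  9.639e-01 -1.664e-01]
 [ 0.000e+00  0.000e+00  0.000e+00  1.000e+00]] [[297.3   0.  253.5]
 [  0.  297.3 189.1]
 [  0.    0.    1. ]]
[254.27073473 165.92810036] [254.69284595 107.41792942]
```

View pics/w1.png

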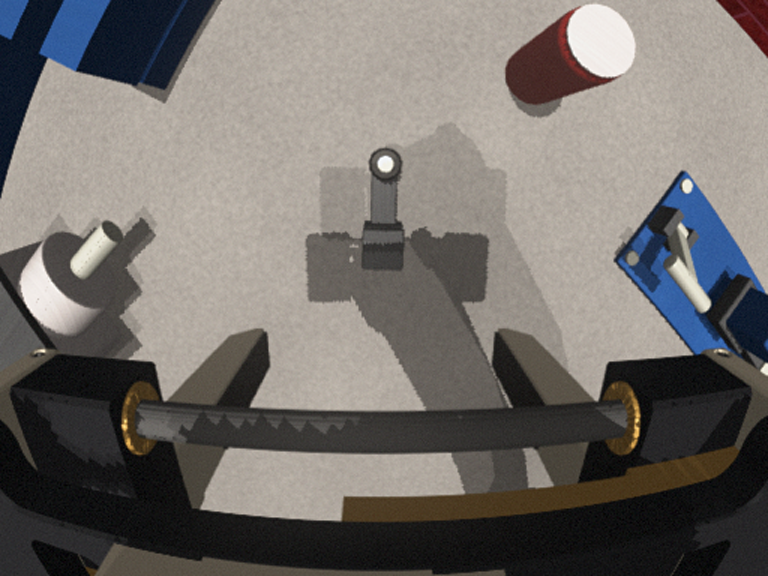

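The wrist picture shows the hub's top face at about (383,255), the handle top at (385,163) and the arm straight up the picture. The can is at (600,40) and the lever at (690,270).

```bash
python3 - <<'E'
from h import *
import pickle
st,s=pickle.load(open("w1.pkl","rb"))
g=s["image"].mean(2)
print(g[140:190:2,250:262].mean(1).round(0).tolist())  # rows 140..
print(g[166:178,236:276].mean(0).round(0).tolist())
for c in((383.5,240),(383.5,270),(362,255),(405,255)):
    print(c,wonz(s,st,(c[0]/1.5-.2,c[1]/1.5-.2),.062).round(4))
h=wonz(s,st,(385/1.5-.2,163/1.5-.2),.106);c=wonz(s,st,(383.5/1.5-.2,255/1.5-.2),.062)
d=h-c;print("handle",h,"hub",c,np.hypot(*d[:2]),np.degrees(np.arctan2(d[1],d[0])))
E
```

```text
[99.0, 100.0, 99.0, 99.0, 87.0, 47.0, 47.0, 86.0, 96.0, 97.0, 95.0, 69.0, 51.0, 51.0, 61.0, 63.0, 64.0, 63.0, 63.0, 60.0, 84.0, 96.0, 96.0, 95.0, 94.0]
[96.0, 98.0, 97.0, 97.0, 95.0, 68.0, 58.0, 63.0, 64.0, 62.0, 63.0, 64.0, 62.0, 61.0, 63.0, 63.0, 63.0, 62.0, 61.0, 62.0, 60.0, 62.0, 61.0, 61.0, 61.0, 61.0, 60.0, 61.0, 60.0, 59.0, 59.0, 55.0, 60.0, 92.0, 97.0, 98.0, 98.0, 97.0, 96.0, 95.0]
(383.5, 240) [0.4718 0.3788 0.062 ]
(383.5, 270) [0.4486 0.3652 0.062 ]
(362, 255) [0.4508 0.3883 0.062 ]
(405, 255) [0.4698 0.3557 0.062 ]
handle [0.5299652  0.41167173 0.106     ] hub [0.46030733 0.37202365 0.062     ] 0.08015103432622343 29.64779780797563
```

play_rows(deltas=[[0,0,0,-0.001,0.0044,0.015,0],[0,0,0,-0.001,0.0044,0.045,0],[0,0,0,-0.001,0.0044,0.08,0],[0,0,0,-0.001,0.0044,0.115,0],[0,0,0,-0.001,0.0044,0.15,0],[0,0,0,-0.001,0.0044,0.18,0],[0,0,0,-0.001,0.0044,0.2,0],[0,0,0,-0.001,0.0044,0.21,0]], grip_force=60)

```text
time: 3.48
eef_pos: [0.4665, 0.3679, 0.0674]
tcp_rot: [[0.868, 0.497, -0.002], [0.497, -0.868, -0.004], [-0.003, 0.002, -1.0]]
ft_force: [-0.1, 0.2, 0.4]
grip_width: 0.0929
grasp_force: 0.0
```

play_rows(deltas=[[0,0,0,0,0,0.015,0],[0,0,0,0,0,0.03,0],[0,0,0,0,0,0.038,0],[0,0,0,0,0,0.038,60],[0,0,0,0,0,0.038,120],[0,0,0,0,0,0.038,255],[0,0,0,0,0,0.038,255],[0,0,0,0,0,0.038,255]])

```text
time: 4.15
eef_pos: [0.4666, 0.3717, 0.0325]
tcp_rot: [[0.866, 0.5, 0.001], [0.5, -0.866, 0.001], [0.001, -0.0, -1.0]]
ft_force: [0.6, 0.1, -0.1]
grip_width: 0.0643
grasp_force: 0.0
```

play_rows(deltas=[[0,0,0,0,0,0,255],[0,0,0,0,0,0,255],[0,0,0,0,0,-0.01,255],[0,0,0,0,0,-0.03,255],[0,0,0,0,0,-0.06,255],[0,0,0,0,0,-0.095,255],[0,0,0,0,0,-0.13,255],[0,0,0,0,0,-0.165,255]])

```text
time: 4.82
eef_pos: [0.4657, 0.3714, 0.1989]
tcp_rot: [[0.866, 0.501, -0.0], [0.501, -0.866, 0.0], [-0.0, -0.0, -1.0]]
ft_force: [0.7, -0.4, -0.4]
grip_width: 0.011
grasp_force: 0.0
```

The fingers had not finished closing before the lift. I'll reopen partway and check whether the crank moved.

play_rows(deltas=[[0,0,0,0,0,0,80],[0,0,0,0,0,0,80],[0,0,0,0,0,0,80],[0,0,0,0,0,0,80],[0,0,0,0,0,0,80],[0,0,0,0,0,0,80],[0,0,0,0,0,0,80],[0,0,0,0,0,0,80]])

```text
time: 5.48
eef_pos: [0.466, 0.3715, 0.1959]
tcp_rot: [[0.866, 0.5, -0.001], [0.5, -0.866, -0.001], [-0.001, 0.0, -1.0]]
ft_force: [-0.5, 0.4, 0.6]
grip_width: 0.0595
grasp_force: 0.0
```

```bash
python3 - <<'E'
from h import *
import pickle
st=r.get_state();s=cam("wrist");pickle.dump((st,s),open("w2.pkl","wb"))
print(st["time"],st["eef_pos"],psi(st),st["grip_width"])
print("expect",wproj(s,st,[.4647,.3744,.062]),wproj(s,st,[.53,.4117,.106]))
u,v=wproj(s,st,[.4647,.3744,.062]).astype(int)
c=cv2.resize(s["image"][v-80:v+40,u-80:u+80],None,fx=4,fy=4,interpolation=cv2.INTER_CUBIC);print(u-80,v-80)
save("w2.png",c)
E
```

```text
5.4833 [0.46596162 0.37149767 0.195931  ] 30.025646799528193 0.05950150172133476
expect [248.57315332 180.22026527] [247.96626073 106.91578608]
168 100
```

View pics/w2.png

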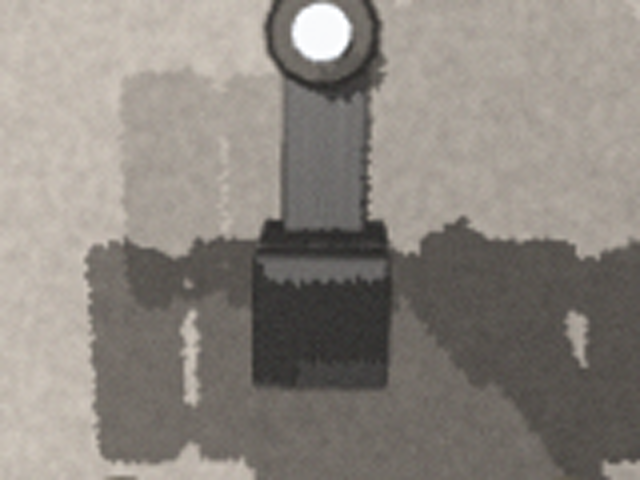

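The close-up shows the hub's top face centred at crop (321,320) and the handle at (321,32). The crank has not moved, so I descend again and give the fingers time to close.

play_rows(deltas=[[0,0,0,0.001,-0.0038,0.01,80],[0,0,0,0.001,-0.0038,0.035,80],[0,0,0,0.001,-0.0038,0.07,80],[0,0,0,0.001,-0.0038,0.105,80],[0,0,0,0.001,-0.0038,0.135,80],[0,0,0,0.001,-0.0038,0.155,80],[0,0,0,0.001,-0.0038,0.166,80],[0,0,0,0.001,-0.0038,0.166,160]])

```text
time: 6.2
eef_pos: [0.4638, 0.3748, 0.0278]
tcp_rot: [[0.866, 0.501, -0.003], [0.501, -0.866, -0.003], [-0.004, 0.001, -1.0]]
ft_force: [0.4, -0.4, 0.6]
grip_width: 0.0606
grasp_force: 0.0
```

play_rows(deltas=[[0,0,0,0,0,0,255],[0,0,0,0,0,0,255],[0,0,0,0,0,0,255],[0,0,0,0,0,0,255],[0,0,0,0,0,0,255],[0,0,0,0,0,0,255],[0,0,0,0,0,0,255],[0,0,0,0,0,0,255]])

```text
time: 6.87
eef_pos: [0.4655, 0.3765, 0.032]
tcp_rot: [[0.866, 0.5, 0.002], [0.5, -0.866, 0.002], [0.003, -0.001, -1.0]]
ft_force: [-2.1, 3.3, 7.8]
grip_width: 0.0357
grasp_force: 59.9
```

play_rows(deltas=[[0,0,0,0,0,-0.01,255],[0,0,0,0,0,-0.03,255],[0,0,0,0,0,-0.06,255],[0,0,0,0,0,-0.095,255],[0,0,0,0,0,-0.13,255],[0,0,0,0,0,-0.155,255],[0,0,0,-0.004,0.007,-0.17,255],[0,0,0,-0.012,0.023,-0.17,255]])

```text
time: 7.53
eef_pos: [0.4667, 0.3516, 0.2042]
tcp_rot: [[0.865, 0.502, 0.004], [0.502, -0.865, 0.004], [0.006, -0.002, -1.0]]
ft_force: [-0.3, 0.2, -4.7]
grip_width: 0.0358
grasp_force: 59.9
```

play_rows(deltas=[[0,0,0,-0.014,0.026,0,255],[0,0,0,-0.03,0.056,0,255],[0,0,0,-0.046,0.087,0,255],[0,0,0,-0.062,0.118,0,255],[0,0,0,-0.078,0.149,0,255],[0,0,0,-0.095,0.18,0,255],[0,0,0,-0.112,0.212,0,255],[0,0,0,-0.129,0.244,0,255]])

```text
time: 8.2
eef_pos: [0.4751, 0.0707, 0.2001]
tcp_rot: [[0.866, 0.5, -0.002], [0.5, -0.866, -0.001], [-0.002, 0.0, -1.0]]
ft_force: [2.3, -0.5, -5.6]
grip_width: 0.0358
grasp_force: 59.9
```

play_rows(deltas=[[0,0,0,-0.017,0.032,0,255],[0,0,0,-0.032,0.06,0,255],[0,0,0,-0.045,0.085,0,255],[0,0,0,-0.055,0.105,0,255],[0,0,0,-0.061,0.116,0,255],[0,0,0,-0.061,0.116,0,255],[0,0,0,-0.061,0.116,0,255],[0,0,0,-0.061,0.116,0,255]])

```text
time: 8.87
eef_pos: [0.4811, -0.057, 0.2004]
tcp_rot: [[0.866, 0.5, -0.001], [0.5, -0.866, 0.0], [-0.001, -0.001, -1.0]]
ft_force: [-0.1, 0.0, -5.3]
grip_width: 0.0355
grasp_force: 59.9
```

```bash
python3 - <<'E'
from h import *
import pickle
st=r.get_state();s=cam("wrist");pickle.dump((st,s),open("w3.pkl","wb"))
print(st["time"],st["eef_pos"],psi(st),st["grip_width"],np.array(st["joint_pos"]).round(0))
p=wproj(s,st,[.621,-.0355,.18]);print(p)
u,v=p.astype(int);x0,y0=max(u-40,0),max(v-40,0);print(x0,y0)
c=cv2.resize(s["image"][y0:y0+75,x0:x0+75],None,fx=8,fy=8,interpolation=cv2.INTER_CUBIC)
save("w3.png",c);
E
```

```text
8.8667 [ 0.4810723  -0.0569831   0.20036167] 30.024797549515146 0.03545759178282789 [ 19.  21. -24. 122.  14.  39. -75.]
[331.34883821  23.01180095]
291 0
```

View pics/w3.png

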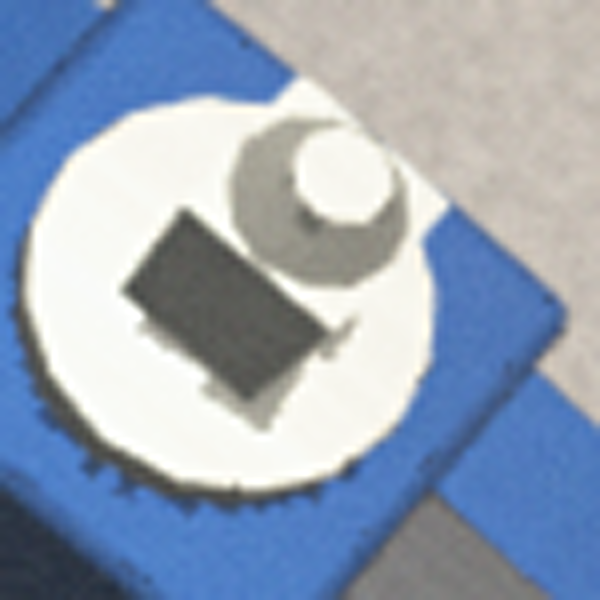

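The crop shows the square's top with corners at about (300,80), (450,205), (328,330) and (185,208), the nose top at (343,175), and the bottom of the near face along (120,290)–(248,402).

```bash
python3 - <<'E'
from h import *
import pickle
st,s=pickle.load(open("w3.pkl","rb"))
f=lambda x,y,z:wonz(s,st,(291+x/8-.45,y/8-.45),z)
q=[f(*p,.177) for p in((300,80),(450,205),(328,330),(185,208))]
for i in range(4):
    d=q[(i+1)%4]-q[i];print(q[i].round(4),np.linalg.norm(d).round(4),(np.degrees(np.arctan2(d[1],d[0]))%90).round(1))
b0,b1=f(120,290,.145),f(248,402,.145);d=b1-b0;print("bottom",np.linalg.norm(d),np.degrees(np.arctan2(d[1],d[0]))%90)
print("sq centre",np.mean(q,0),"nose",f(343,175,.185),"collar",f(230,295,.145))
# collar ellipse fit: bright pixels left/lower contour
c=[(25,270),(50,190),(110,130),(210,98),(435,300),(400,410),(330,470),(240,492),(150,470),(80,400),(40,340)]
P=np.array([f(*p,.145)[:2] for p in c]);A=np.c_[2*P,np.ones(len(P))];x=np.linalg.lstsq(A,(P**2).sum(1),rcond=None)[0];print("circ",x[:2],np.sqrt(x[2]+x[:2]@x[:2]))
E
```

```text
[ 0.6295 -0.0293  0.177 ] 0.0159 81.7
[ 0.6271 -0.0451  0.177 ] 0.0161 78.5
[ 0.6114 -0.0418  0.177 ] 0.0151 80.6
[ 0.6138 -0.0269  0.177 ] 0.0158 81.3
bottom 0.015904899956537023 79.57584953811082
sq centre [ 0.620448   -0.03577237  0.177     ] nose [ 0.62074289 -0.03571233  0.185     ] collar [ 0.61998673 -0.03565144  0.145     ]
circ [ 0.62063807 -0.03577607] 0.019594929795362214
```

```bash
python3 - <<'E'
from h import *
import pickle
st,s=pickle.load(open("w3.pkl","rb"))
R=np.array(st["tcp_rot"]);t=np.array(st["eef_pos"])
p=wproj(s,st,t+R@[.075,0,-.076]);print(p)
u,v=p.astype(int);g=s["image"].min(2);w=(g[v-45:v+45,u-45:u+45]>200).astype(np.uint8)
n,l,q,c=cv2.connectedComponentsWithStats(w)
for i in range(1,n):
    if q[i][4]>30: 
        uv=c[i]+[u-45,v-45]; X=wonz(s,st,uv,t[2]+.074);print(q[i],uv,R.T@(X-t))
E
```

```text
[247.10932106 105.18765886]
[  35   31   39   39 1202] [255.79950083 110.08818636] [ 0.07350008  0.00262514 -0.07405864]
```

play_rows(deltas=[[0,0,-3,0,0,-0.02,255],[0,0,-9,0.01,0.004,-0.04,255],[0,0,-16,0.03,0.011,-0.045,255],[0,0,-23,0.055,0.021,-0.045,255],[0,0,-30,0.08,0.03,-0.045,255],[0,0,-37,0.105,0.04,-0.045,255],[0,0,-44,0.122,0.046,-0.045,255],[0,0,-50.5,0.132,0.05,-0.045,255]])

```text
time: 9.58
eef_pos: [0.623, -0.0325, 0.2452]
tcp_rot: [[0.157, 0.988, 0.001], [0.988, -0.157, 0.001], [0.001, 0.0, -1.0]]
ft_force: [0.3, -0.5, -5.1]
grip_width: 0.0353
grasp_force: 59.9
```

play_rows(deltas=[[0,0,0,0,0,0,255],[0,0,0,0,0,0,255],[0,0,0,0,0,0,255],[0,0,0,0,0,0.003,255],[0,0,0,0,0,0.006,255],[0,0,0,0,0,0.01,255],[0,0,0,0,0,0.012,255],[0,0,0,0,0,0.012,255]])

```text
time: 10.25
eef_pos: [0.6206, -0.0348, 0.2329]
tcp_rot: [[0.165, 0.986, -0.001], [0.986, -0.165, -0.0], [-0.0, -0.001, -1.0]]
ft_force: [0.0, 0.5, -5.4]
grip_width: 0.0355
grasp_force: 59.9
```

```bash
python3 - <<'E'
from h import *
st=r.get_state();print(st["time"],st["eef_pos"],psi(st),st["ft_force"],st["ft_torque"],np.array(st["joint_pos"]).round(0))
E
```

```text
10.25 [ 0.62063055 -0.03480747  0.23292105] 80.49057357970955 [ 0.01167309  0.53732068 -5.37746974] [-0.13306396 -0.07212049  0.00758182] [ 22.  30. -36. 103.  22.  54. -33.]
```

play_rows(deltas=[[0,0,0,0.0006,0,0.006,255],[0,0,0,0.0006,0,0.012,255],[0,0,0,0.0006,0,0.018,255],[0,0,0,0.0006,0,0.022,255],[0,0,0,0.0006,0,0.026,255],[0,0,0,0.0006,0,0.03,255],[0,0,0,0.0006,0,0.033,255],[0,0,0,0.0006,0,0.033,255]])

```text
time: 10.92
eef_pos: [0.6209, -0.0341, 0.1998]
tcp_rot: [[0.165, 0.986, -0.001], [0.986, -0.165, 0.0], [-0.0, -0.001, -1.0]]
ft_force: [0.2, 0.1, -6.0]
grip_width: 0.0357
grasp_force: 59.9
```

play_rows(deltas=[[0,0,0,0,0,0.006,255],[0,0,0,0,0,0.012,255],[0,0,0,0,0,0.017,255],[0,0,0,0,0,0.02,255],[0,0,0,0,0,0.022,255],[0,0,0,0,0,0.023,255],[0,0,0,0,0,0.024,255],[0,0,0,0,0,0.024,255]])

```text
time: 11.58
eef_pos: [0.6211, -0.034, 0.1771]
tcp_rot: [[0.165, 0.986, 0.0], [0.986, -0.165, -0.0], [-0.0, 0.0, -1.0]]
ft_force: [-4.5, -0.3, -0.4]
grip_width: 0.0355
grasp_force: 59.9
```

Weight has come off at the right height, so the crank is home on the collar. I'll release it, rise and work out the probe points.

play_rows(deltas=[[0,0,0,0,0,0,90],[0,0,0,0,0,0,90],[0,0,0,0,0,0,90],[0,0,0,0,0,0,90],[0,0,0,0,0,0,90],[0,0,0,0,0,-0.015,90],[0,0,0,0,0,-0.045,90],[0,0,0,0,0,-0.085,120]])

```text
time: 12.25
eef_pos: [0.6198, -0.0342, 0.2601]
tcp_rot: [[0.164, 0.986, -0.005], [0.986, -0.164, 0.001], [-0.0, -0.005, -1.0]]
ft_force: [0.2, -0.6, -0.9]
grip_width: 0.057
grasp_force: 0.0
```

```bash
python3 - <<'E'
from h import *
import pickle
a,b=pickle.load(open("s0.pkl","rb"))
T=lambda x,y:(200+x/4-.4,135+y/4-.4)
for p in[(400,40),(567,55),(548,243),(383,226)]: print("table",onz(b,T(*p),.1).round(4))
for p in[(573,53),(738,70),(722,258),(556,243)]: print("plate",onz(b,T(*p),.115).round(4))
print("cover top",onz(b,T(487,121),.145),"pivotblock",onz(b,T(88,100),.04))
for p in [(548,243),(556,243)]:
  print([proj(a,onz(b,T(*p),z)).round(1).tolist() for z in(.09,.12)])
st=r.get_state();print(st["time"],st["eef_pos"],psi(st),st["ft_force"],st["grip_width"])
s=cam("scene");c=s["image"][175:275,140:300];save("sc2.png",c,4.8)
pickle.dump(s,open("s2.pkl","wb"))
E
```

```text
table [ 0.6663 -0.1262  0.1   ]
table [ 0.6508 -0.2455  0.1   ]
table [ 0.5156 -0.2248  0.1   ]
table [ 0.5316 -0.1083  0.1   ]
plate [ 0.6491 -0.2467  0.115 ]
plate [ 0.6325 -0.3617  0.115 ]
plate [ 0.5   -0.342  0.115]
plate [ 0.5143 -0.2276  0.115 ]
cover top [ 0.59780793 -0.17911268  0.145     ] pivotblock [0.64142695 0.1086623  0.04      ]
[[[189.6, 215.4]], [[189.7, 206.6]]]
[[[187.9, 216.1]], [[188.0, 207.3]]]
12.25 [ 0.61981028 -0.03422516  0.26008183] 80.53797866523996 [ 0.18686702 -0.61006187 -0.8605729 ] 0.05695030681184308
```

View pics/sc2.png

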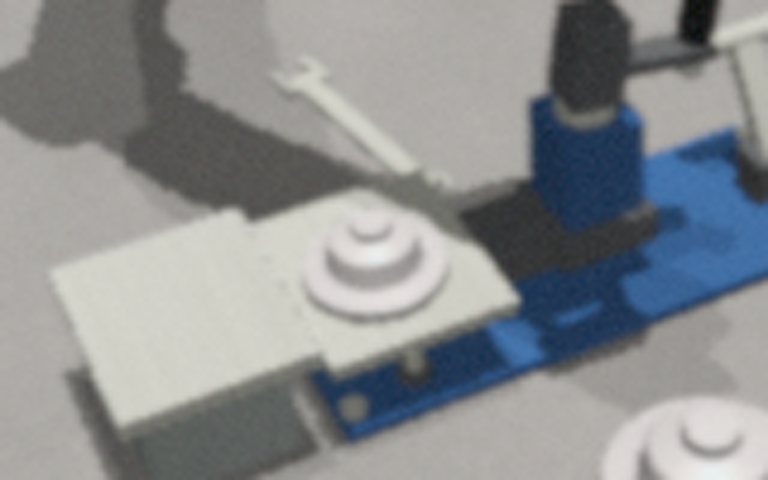

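The scene crop shows the crank home on the collar, the cover on the table, and the table clearly below the plate. I'll probe both heights with shut fingers, starting with the plate.

play_rows(deltas=[[0,0,0,-0.012,-0.003,0,255],[0,0,0,-0.04,-0.009,0,255],[0,0,0,-0.075,-0.016,0,255],[0,0,0,-0.11,-0.024,0,255],[0,0,0,-0.145,-0.032,0,255],[0,0,0,-0.18,-0.039,0.01,255],[0,0,0,-0.21,-0.046,0.03,255],[0,0,0,-0.231,-0.05,0.06,255]], grip_force=20)

```text
time: 12.97
eef_pos: [0.5325, -0.258, 0.2019]
tcp_rot: [[0.169, 0.986, 0.002], [0.986, -0.169, -0.003], [-0.002, 0.002, -1.0]]
ft_force: [0.1, -1.0, 0.1]
grip_width: 0.0024
grasp_force: 0.0
```

play_rows(deltas=[[0,0,0,0,0,0.03,255],[0,0,0,0,0,0.055,255],[0,0,0,0,0,0.07,255],[0,0,0,0,0,0.075,255],[0,0,0,0,0,0.077,255],[0,0,0,0,0,0.079,255],[0,0,0,0,0,0.081,255],[0,0,0,0,0,0.082,255]])

```text
time: 13.63
eef_pos: [0.5343, -0.2538, 0.1203]
tcp_rot: [[0.165, 0.986, 0.001], [0.986, -0.165, -0.001], [-0.0, 0.001, -1.0]]
ft_force: [-0.3, 0.5, -0.2]
grip_width: 0.0005
grasp_force: 0.0
```

play_rows(deltas=[[0,0,0,0,0,0.001,255],[0,0,0,0,0,0.002,255],[0,0,0,0,0,0.003,255],[0,0,0,0,0,0.004,255],[0,0,0,0,0,0.005,255],[0,0,0,0,0,0.006,255],[0,0,0,0,0,0.007,255],[0,0,0,0,0,0.008,255]])

```text
time: 14.3
eef_pos: [0.5338, -0.2536, 0.1114]
tcp_rot: [[0.165, 0.986, -0.0], [0.986, -0.165, 0.0], [-0.0, -0.0, -1.0]]
ft_force: [0.4, 0.2, -0.3]
grip_width: 0.0004
grasp_force: 0.0
```

play_rows(deltas=[[0,0,0,0,0,0.001,255],[0,0,0,0,0,0.002,255],[0,0,0,0,0,0.003,255],[0,0,0,0,0,0.004,255],[0,0,0,0,0,0.005,255],[0,0,0,0,0,0.006,255],[0,0,0,0,0,0.007,255],[0,0,0,0,0,0.008,255]])

```text
time: 14.97
eef_pos: [0.5338, -0.2537, 0.1035]
tcp_rot: [[0.165, 0.986, -0.0], [0.986, -0.165, -0.0], [-0.0, -0.0, -1.0]]
ft_force: [0.2, 0.4, -0.1]
grip_width: 0.0007
grasp_force: 0.0
```

```bash
python3 - <<'E'
from h import *
st=r.get_state();print(st["time"],st["eef_pos"],st["ft_force"])
E
```

```text
14.9667 [ 0.53384878 -0.25366295  0.10345293] [ 0.20572476  0.44172226 -0.14124   ]
```

play_rows(deltas=[[0,0,0,0,0,0.0015,255],[0,0,0,0,0,0.003,255],[0,0,0,0,0,0.0045,255],[0,0,0,0,0,0.006,255],[0,0,0,0,0,0.007,255],[0,0,0,0,0,0.008,255],[0,0,0,0,0,0.009,255],[0,0,0,0,0,0.01,255]])

```text
time: 15.63
eef_pos: [0.5339, -0.2536, 0.0935]
tcp_rot: [[0.165, 0.986, 0.0], [0.986, -0.165, 0.0], [0.0, 0.0, -1.0]]
ft_force: [-0.1, 0.5, -0.7]
grip_width: 0.0005
grasp_force: 0.0
```

```bash
python3 - <<'E'
from h import *
import pickle
a,b=pickle.load(open("s0.pkl","rb"))
T=lambda x,y:(200+x/4-.4,135+y/4-.4)
S=lambda x,y:(140+x/4.8-.4,175+y/4.8-.4)
for n,p,q in[("pl",(573,53),(320,358)),("pl",(738,70),(125,430)),("pl",(722,258),(52,272)),("pl",(556,243),(237,208)),("tb",(400,40),(518,298)),("tb",(567,55),(335,375)),("tb",(383,226),(362,188)),("cov",(487,121),(373,224))]:
    r1,r2=ray(b,T(*p)),ray(a,S(*q));X=tri([r1,r2]);print(n,X.round(4),[round(float(np.linalg.norm(np.cross(X-o,d))),4) for o,d in(r1,r2)])
E
```

```text
pl [ 0.6567 -0.2538  0.0787] [0.0006, 0.0006]
pl [ 0.6399 -0.3701  0.0813] [0.0026, 0.0026]
pl [ 0.5025 -0.3497  0.0847] [0.0016, 0.0016]
pl [ 0.5174 -0.2321  0.0835] [0.0017, 0.0017]
tb [ 0.6744 -0.1281  0.0661] [0.0014, 0.0014]
tb [ 0.6595 -0.25    0.0645] [0.0033, 0.0033]
tb [ 0.5273 -0.1269  0.0533] [0.0171, 0.0171]
cov [ 0.6045 -0.1839  0.1062] [0.0013, 0.0013]
```

Triangulation puts the plate at about 0.082 m and the table at about 0.065 m. Continuing the plate probe.

play_rows(deltas=[[0,0,0,0,0.004,0.003,255],[0,0,0,0,0.008,0.005,255],[0,0,0,0,0.008,0.006,255],[0,0,0,0,0.008,0.007,255],[0,0,0,0,0.008,0.008,255],[0,0,0,0,0.008,0.009,255],[0,0,0,0,0.008,0.01,255],[0,0,0,0,0.008,0.01,255]])

```text
time: 16.3
eef_pos: [0.5425, -0.2552, 0.0878]
tcp_rot: [[0.165, 0.986, 0.002], [0.986, -0.165, -0.004], [-0.003, 0.002, -1.0]]
ft_force: [-13.0, 3.3, 49.2]
grip_width: 0.0002
grasp_force: 24.8
```

play_rows(deltas=[[0,0,0,0,0,0.0005,255],[0,0,0,0,0,0.001,255],[0,0,0,0,0,0.0015,255],[0,0,0,0,0,0.002,255],[0,0,0,0,0,0.0025,255],[0,0,0,0,0,0.003,255],[0,0,0,0,0,0.0035,255],[0,0,0,0,0,0.004,255]])

```text
time: 16.97
eef_pos: [0.5426, -0.2552, 0.0876]
tcp_rot: [[0.165, 0.986, 0.002], [0.986, -0.165, -0.007], [-0.006, 0.004, -1.0]]
ft_force: [-26.6, 7.5, 98.7]
grip_width: 0.0006
grasp_force: 49.4
```

Contact gives the plate top at about 0.088 m. The last step pressed harder than I meant (99 N), so I'll back off and use finer steps on the table.

play_rows(deltas=[[0,0,0,0,0,-0.008,255],[0,0,0,0,0,-0.018,255],[0,0,0,0.01,0,-0.0205,255],[0,0,0,0.03,-0.001,-0.0205,255],[0,0,0,0.041,-0.0014,-0.0205,255],[0,0,0,0.041,-0.0014,-0.014,255],[0,0,0,0.041,-0.0014,-0.005,255],[0,0,0,0.041,-0.0014,0.001,255]])

```text
time: 17.63
eef_pos: [0.5465, -0.2147, 0.0768]
tcp_rot: [[0.165, 0.986, -0.002], [0.986, -0.165, 0.0], [-0.0, -0.002, -1.0]]
ft_force: [-0.3, 0.0, -0.5]
grip_width: 0.0006
grasp_force: 0.0
```

play_rows(deltas=[[0,0,0,0,0,0,255],[0,0,0,0,0,0,255],[0,0,0,0,0,0.0005,255],[0,0,0,0,0,0.001,255],[0,0,0,0,0,0.0015,255],[0,0,0,0,0,0.002,255],[0,0,0,0,0,0.002,255],[0,0,0,0,0,0.002,255]])

```text
time: 18.3
eef_pos: [0.5471, -0.2143, 0.0767]
tcp_rot: [[0.165, 0.986, 0.0], [0.986, -0.165, -0.0], [-0.0, 0.0, -1.0]]
ft_force: [0.6, 0.4, 1.0]
grip_width: 0.0003
grasp_force: 0.0
```

play_rows(deltas=[[0,0,0,0,0,0.0005,255],[0,0,0,0,0,0.001,255],[0,0,0,0,0,0.0015,255],[0,0,0,0,0,0.002,255],[0,0,0,0,0,0.0025,255],[0,0,0,0,0,0.003,255],[0,0,0,0,0,0.0035,255],[0,0,0,0,0,0.0035,255]])

```text
time: 18.97
eef_pos: [0.547, -0.2142, 0.0729]
tcp_rot: [[0.165, 0.986, -0.0], [0.986, -0.165, 0.0], [0.0, -0.0, -1.0]]
ft_force: [-0.2, -0.1, -0.4]
grip_width: 0.0006
grasp_force: 0.0
```

play_rows(deltas=[[0,0,0,0,0,0.0005,255],[0,0,0,0,0,0.001,255],[0,0,0,0,0,0.0015,255],[0,0,0,0,0,0.002,255],[0,0,0,0,0,0.0025,255],[0,0,0,0,0,0.003,255],[0,0,0,0,0,0.0035,255],[0,0,0,0,0,0.0035,255]])

```text
time: 19.63
eef_pos: [0.5471, -0.2143, 0.0704]
tcp_rot: [[0.165, 0.986, 0.0], [0.986, -0.165, -0.001], [-0.001, 0.0, -1.0]]
ft_force: [-3.5, 1.2, 9.8]
grip_width: 0.0006
grasp_force: 5.1
```

Table contact is at 0.0704 m, so the rise needed is about 17.5 mm, or 525° of clockwise screw turn plus about 17° of play. Now to the handle.

play_rows(deltas=[[0,0,0,0,0,-0.015,255],[0,0,0,0,0,-0.045,255],[0,0,0,0,0,-0.08,90],[0,0,0,0.008,0.001,-0.115,90],[0,0,0,0.025,0.004,-0.148,90],[0,0,0,0.05,0.008,-0.175,90],[0,0,0,0.08,0.013,-0.195,90],[0,0,0,0.113,0.019,-0.2,90]], grip_force=30)

```text
time: 20.3
eef_pos: [0.5858, -0.1058, 0.2734]
tcp_rot: [[0.167, 0.986, 0.005], [0.986, -0.167, -0.001], [-0.001, 0.005, -1.0]]
ft_force: [0.5, 0.0, -0.2]
grip_width: 0.0359
grasp_force: 0.0
```

play_rows(deltas=[[0,0,0,0.035,0.006,0,90],[0,0,0,0.07,0.011,0,90],[0,0,0,0.105,0.017,0,90],[0,0,0,0.13,0.022,0,90],[0,0,0,0.145,0.024,0,90],[0,0,0,0.15,0.0245,0,90],[0,0,0,0.15,0.0245,0,90],[0,0,0,0.15,0.0245,0,90]])

```text
time: 20.97
eef_pos: [0.6331, 0.0369, 0.2693]
tcp_rot: [[0.165, 0.986, -0.001], [0.986, -0.165, -0.001], [-0.001, -0.0, -1.0]]
ft_force: [-0.9, -0.1, -0.4]
grip_width: 0.0603
grasp_force: 0.0
```

```bash
python3 - <<'E'
from h import *
import pickle
st=r.get_state();s=cam("wrist");pickle.dump((st,s),open("w4.pkl","wb"))
R=np.array(st["tcp_rot"]);t=np.array(st["eef_pos"])
print(st["time"],t,psi(st),st["grip_width"],st["ft_force"])
p=wproj(s,st,[.6333,.0387,.25]);print(p)
u,v=p.astype(int);g=s["image"].min(2);m=50
y0,x0=max(v-m,0),max(u-m,0)
n,l,q,c=cv2.connectedComponentsWithStats((g[y0:v+m,x0:u+m]>190).astype(np.uint8))
for i in range(1,n):
    if q[i][4]>60:
        uv=c[i]+[x0,y0];X=wonz(s,st,uv,.25);print(q[i],uv,X,R.T@(X-t))
save("w4.png",s["image"],1.2)
E
```

```text
20.9667 [0.63305534 0.03686683 0.26929309] 80.48127775911904 0.060263816418868375 [-0.8515548  -0.07849007 -0.38867385]
[251.4155591 216.8398192]
```

View pics/w4.png

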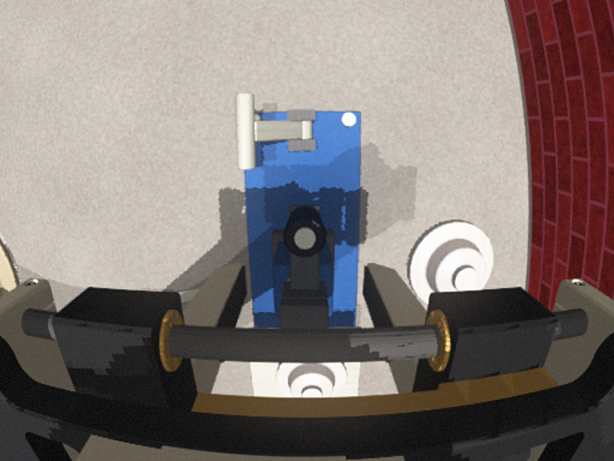

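The wrist picture shows the handle top at (305,238), nearer the picture's top than I predicted. The lever bar spans (246,95)–(246,167), and its pivot is at about (300,130). I'll check whether the crank is seated.

```bash
python3 - <<'E'
from h import *
import pickle
st,s=pickle.load(open("w4.pkl","rb"));t=np.array(st["eef_pos"]);R=np.array(st["tcp_rot"])
for z in(.249,.281):
    X=wonz(s,st,(305/1.2-.2,238/1.2-.2),z);d=X[:2]-[.6206,-.0352];print(z,X.round(4),np.hypot(*d),np.degrees(np.arctan2(d[1],d[0])))
b0,b1=[wonz(s,st,(x/1.2-.2,y/1.2-.2),.115) for x,y in((246,95),(246,167))];print("bar",b0,b1,(b0+b1)/2)
s2=pickle.load(open("s2.pkl","rb"))
# predicted crop pixels of hub corners/handle in sc2
for nm,P in(("hub145",[.6206,-.0352,.145]),("hub207",[.6206,-.0352,.207]),("hand249",[.6333,.0387,.249])):
    print(nm,((proj(s2,P)-[140,175])*4.8).round(0))
g=s2["image"];s=cam("scene")
c=s["image"];p=proj(s,[.625,0,.2])[0].astype(int);print(p)
cv2.imwrite("pics/sc3.png",cv2.resize(c[p[1]-45:p[1]+45,p[0]-50:p[0]+50,::-1],None,fx=6,fy=6,interpolation=cv2.INTER_CUBIC))
for nm,P in(("hub145",[.6206,-.0352,.145]),("hub207",[.6206,-.0352,.207]),("hand145",[.6333,.0387,.145]),("hand249",[.6333,.0387,.249])):
    print(nm,((proj(s,P)-[p[0]-50,p[1]-45])*6).round(0))
E
```

```text
0.249 [0.6371 0.051  0.249 ] 0.08777053884885645 79.17795276358862
0.281 [0.6387 0.0608 0.281 ] 0.0976810456156538 79.32741612510681
bar [0.60038843 0.14959736 0.115     ] [0.58862427 0.08515357 0.115     ] [0.59450635 0.11737546 0.115     ]
hub145 [[582.  92.]]
hub207 [[582.  11.]]
hand249 [[693. -80.]]
[271 175]
hub145 [[242. 385.]]
hub207 [[242. 283.]]
hand145 [[373. 343.]]
hand249 [[380. 170.]]
```

View pics/sc3.png

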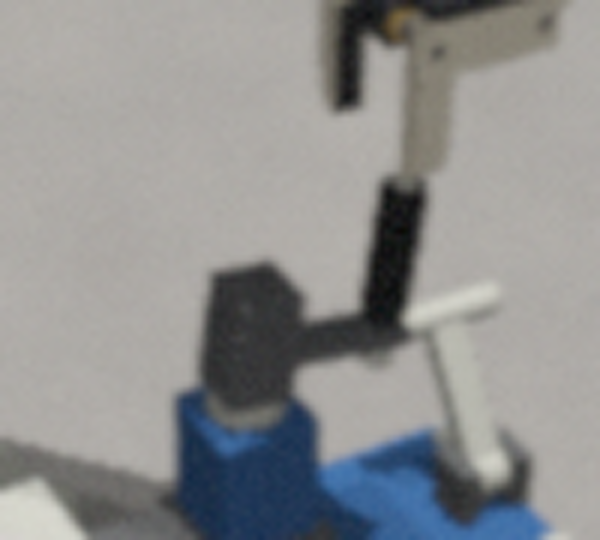

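The scene crop shows the hub seated on the collar with its top at (255,283). The handle leans outward at the top, at (403,180): the loose crank tilts a few degrees under its own weight. I'll grip at the leaned radius of about 83 mm.

play_rows(deltas=[[0,0,0,0.006,0.0014,0,90],[0,0,0,0.0098,0.0014,0.006,90],[0,0,0,0.0098,0.0014,0.02,90],[0,0,0,0.0098,0.0014,0.038,90],[0,0,0,0.0098,0.0014,0.054,90],[0,0,0,0.0098,0.0014,0.063,90],[0,0,0,0.0098,0.0014,0.064,90],[0,0,0,0.0098,0.0014,0.064,255]])

```text
time: 21.73
eef_pos: [0.6362, 0.0474, 0.2052]
tcp_rot: [[0.165, 0.986, -0.001], [0.986, -0.165, 0.0], [-0.0, -0.001, -1.0]]
ft_force: [-0.1, -0.2, 0.4]
grip_width: 0.057
grasp_force: 0.0
```

play_rows(deltas=[[0,0,0,0,0,0,255],[0,0,0,0,0,0,255],[0,0,0,0,0,0,255],[0,0,0,0,0,0,255],[0,0,0,0,0,0,255],[0,0,0,0,0,0,255],[0,0,0,0,0,0,255],[0,0,0,0,0,0,255]])

```text
time: 22.4
eef_pos: [0.6365, 0.0475, 0.2058]
tcp_rot: [[0.165, 0.986, 0.0], [0.986, -0.165, 0.0], [0.0, 0.0, -1.0]]
ft_force: [0.4, 0.6, 1.9]
grip_width: 0.0253
grasp_force: 30.0
```

play_rows(deltas=[[0,0,0,-0.0032,0.0122,0,255],[0,0,0,-0.0115,0.0318,0,255],[0,0,0,-0.0239,0.0485,0,255],[0,0,0,-0.0407,0.0623,0,255],[0,0,0,-0.0602,0.0712,0,255],[0,0,0,-0.0813,0.075,0,255],[0,0,0,-0.1026,0.0727,0,255],[0,0,0,-0.1225,0.0647,0,255]])

```text
time: 23.07
eef_pos: [0.684, -0.0827, 0.2087]
tcp_rot: [[0.164, 0.986, 0.009], [0.986, -0.164, 0.003], [0.004, 0.008, -1.0]]
ft_force: [2.7, 4.8, 12.8]
grip_width: 0.026
grasp_force: 29.9
```

```bash
python3 - <<'E'
from h import *
st=r.get_state();R=np.array(st["tcp_rot"]);t=np.array(st["eef_pos"]);d=R.T@(t-[.6206,-.0352,0])
print(st["time"],t,psi(st),st["ft_force"],st["grip_width"],"beta",np.degrees(np.arctan2(d[1],d[0])),np.hypot(*d[:2]))
E
```

```text
23.0667 [ 0.68401671 -0.08269826  0.20871438] 80.55081731305052 [ 2.66834794  4.80886521 12.75552837] 0.025970785702660194 beta 116.2650659418291 0.08033971622037718
```

play_rows(deltas=[[0,0,0,-0.0159,-0.0123,0,255],[0,0,0,-0.0282,-0.0282,0,255],[0,0,0,-0.0359,-0.0468,0,255],[0,0,0,-0.0385,-0.0667,0,255],[0,0,0,-0.0359,-0.0866,0,255],[0,0,0,-0.0282,-0.1052,0,255],[0,0,0,-0.0159,-0.1211,0,255],[0,0,0,0,-0.1334,0,255]])

```text
time: 23.73
eef_pos: [0.5473, -0.0669, 0.2076]
tcp_rot: [[0.17, 0.985, 0.001], [0.985, -0.17, -0.007], [-0.007, 0.002, -1.0]]
ft_force: [-7.9, -9.8, 23.0]
grip_width: 0.0259
grasp_force: 30.4
```

play_rows(deltas=[[0,0,0,0.0186,-0.0077,0,255],[0,0,0,0.0385,-0.0103,0,255],[0,0,0,0.0584,-0.0077,0,255],[0,0,0,0.077,0,0,255],[0,0,0,0.0929,0.0123,0,255],[0,0,0,0.1052,0.0282,0,255],[0,0,0,0.1129,0.0468,0,255],[0,0,0,0.1155,0.0667,0,255]])

```text
time: 24.4
eef_pos: [0.6331, 0.0437, 0.2069]
tcp_rot: [[0.162, 0.987, -0.0], [0.987, -0.162, 0.001], [0.001, -0.001, -1.0]]
ft_force: [-3.8, -0.2, 8.1]
grip_width: 0.0253
grasp_force: 30.0
```

play_rows(deltas=[[0,0,0,-0.0026,0.0199,0,255],[0,0,0,-0.0103,0.0385,0,255],[0,0,0,-0.0226,0.0544,0,255],[0,0,0,-0.0385,0.0667,0,255],[0,0,0,-0.0571,0.0744,0,255],[0,0,0,-0.077,0.077,0,255],[0,0,0,-0.0969,0.0744,0,255],[0,0,0,-0.1155,0.0667,0,255]])

```text
time: 25.07
eef_pos: [0.6818, -0.0825, 0.2072]
tcp_rot: [[0.164, 0.986, 0.004], [0.986, -0.164, 0.003], [0.004, 0.003, -1.0]]
ft_force: [-0.5, 5.5, 9.2]
grip_width: 0.0257
grasp_force: 30.0
```

```bash
python3 - <<'E'
from h import *
st=r.get_state();R=np.array(st["tcp_rot"]);t=np.array(st["eef_pos"]);d=R.T@(t-[.6206,-.0352,0])
print(st["time"],t,psi(st),st["ft_force"],st["grip_width"],"beta",np.degrees(np.arctan2(d[1],d[0])),np.hypot(*d[:2]))
E
```

```text
25.0667 [ 0.68175562 -0.08248244  0.20720258] 80.56101512885222 [-0.47184611  5.52727322  9.24774453] 0.025659737025842514 beta 117.5432657403212 0.07751512433015698
```

play_rows(deltas=[[0,0,0,-0.011,-0.0077,0,255],[0,0,0,-0.0205,-0.0172,0,255],[0,0,0,-0.0282,-0.0282,0,255],[0,0,0,-0.0339,-0.0404,0,255],[0,0,0,-0.0373,-0.0533,0,255],[0,0,0,-0.0385,-0.0667,0,255],[0,0,0,-0.0385,-0.0667,0,255],[0,0,0,-0.0385,-0.0667,0,255]])

```text
time: 25.73
eef_pos: [0.6079, -0.1123, 0.2068]
tcp_rot: [[0.166, 0.986, 0.002], [0.986, -0.166, -0.002], [-0.002, 0.002, -1.0]]
ft_force: [-1.6, -3.7, 8.1]
grip_width: 0.0254
grasp_force: 30.0
```

play_rows(deltas=[[0,0,0,0,0,0,100],[0,0,0,0,0,0,100],[0,0,0,0,0,0,100],[0,0,0,0,0,0,100],[0,0,0,0,0,-0.01,100],[0,0,0,0,0,-0.03,100],[0,0,0,0,0,-0.055,100],[0,0,0,0,0,-0.065,255]])

```text
time: 26.4
eef_pos: [0.609, -0.1105, 0.2738]
tcp_rot: [[0.164, 0.986, 0.003], [0.986, -0.164, 0.0], [0.001, 0.003, -1.0]]
ft_force: [0.6, 0.1, 0.2]
grip_width: 0.0533
grasp_force: 0.0
```

```bash
python3 - <<'E'
from h import *
st=r.get_state();R=np.array(st["tcp_rot"]);t=np.array(st["eef_pos"]);d=R.T@(t-[.6206,-.0352,0])
print(st["time"],t,psi(st),st["ft_force"],st["grip_width"],"beta",np.degrees(np.arctan2(d[1],d[0])),np.hypot(*d[:2]))
E
```

```text
26.4 [ 0.60899747 -0.11049294  0.27378493] 80.53947234463315 [0.60321665 0.05812907 0.18020754] 0.05327580362606171 beta 178.6653493788716 0.07603081971162984
```

Now I'll re-probe the table, with the tool yawed to about 95° so the camera stays clear of the handle.

play_rows(deltas=[[0,0,-2,-0.015,-0.007,0,255],[0,0,-5,-0.045,-0.021,0,255],[0,0,-9,-0.075,-0.035,0,255],[0,0,-12,-0.1,-0.046,0,255],[0,0,-14.5,-0.114,-0.053,0.02,255],[0,0,-14.5,-0.114,-0.053,0.055,255],[0,0,-14.5,-0.114,-0.053,0.095,255],[0,0,-14.5,-0.114,-0.053,0.13,255]], grip_force=20)

```text
time: 27.07
eef_pos: [0.5363, -0.2156, 0.1393]
tcp_rot: [[-0.086, 0.996, 0.001], [0.996, 0.086, -0.0], [-0.0, 0.001, -1.0]]
ft_force: [0.5, -0.2, -0.2]
grip_width: 0.0022
grasp_force: 0.0
```

play_rows(deltas=[[0,0,0,0,0,0.02,255],[0,0,0,0,0,0.035,255],[0,0,0,0,0,0.045,255],[0,0,0,0,0,0.05,255],[0,0,0,0,0,0.051,255],[0,0,0,0,0,0.052,255],[0,0,0,0,0,0.052,255],[0,0,0,0,0,0.052,255]])

```text
time: 27.73
eef_pos: [0.5373, -0.215, 0.0895]
tcp_rot: [[-0.087, 0.996, 0.001], [0.996, 0.087, -0.001], [-0.001, 0.001, -1.0]]
ft_force: [-0.8, -0.1, -0.4]
grip_width: 0.0001
grasp_force: 0.0
```

play_rows(deltas=[[0,0,0,0,0,0.0004,255],[0,0,0,0,0,0.0008,255],[0,0,0,0,0,0.0012,255],[0,0,0,0,0,0.0016,255],[0,0,0,0,0,0.002,255],[0,0,0,0,0,0.0024,255],[0,0,0,0,0,0.0024,255],[0,0,0,0,0,0.0024,255]])

```text
time: 28.4
eef_pos: [0.537, -0.215, 0.0878]
tcp_rot: [[-0.087, 0.996, 0.001], [0.996, 0.087, -0.002], [-0.002, 0.001, -1.0]]
ft_force: [-5.6, 0.1, 19.9]
grip_width: 0.0005
grasp_force: 9.2
```

```bash
python3 - <<'E'
from h import *
st=r.get_state();print(st["time"],st["eef_pos"],st["ft_force"],np.array(st["tcp_rot"]).round(4)[2])
E
```

```text
28.4 [ 0.53696397 -0.21495424  0.08778951] [-5.60076309  0.06928567 19.90441408] [-1.6e-03  6.0e-04 -1.0e+00]
```

The table reads 0.0878 m at 20 N. I'll check the plate directly with the same commanded height.

play_rows(deltas=[[0,0,0,0,0,-0.005,255],[0,0,0,-0.005,-0.001,-0.01,255],[0,0,0,-0.025,-0.005,-0.01,255],[0,0,0,-0.038,-0.0055,-0.01,255],[0,0,0,-0.0405,-0.0055,-0.01,255],[0,0,0,-0.0405,-0.0055,-0.006,255],[0,0,0,-0.0405,-0.0055,-0.0035,255],[0,0,0,-0.0405,-0.0055,-0.003,255]])

```text
time: 29.07
eef_pos: [0.5346, -0.2546, 0.0884]
tcp_rot: [[-0.088, 0.996, -0.001], [0.996, 0.088, 0.001], [0.001, -0.001, -1.0]]
ft_force: [0.6, -0.4, -0.7]
grip_width: 0.0001
grasp_force: 0.0
```

play_rows(deltas=[[0,0,0,0,0,0.0005,255],[0,0,0,0,0,0.001,255],[0,0,0,0,0,0.0015,255],[0,0,0,0,0,0.002,255],[0,0,0,0,0,0.0025,255],[0,0,0,0,0,0.003,255],[0,0,0,0,0,0.003,255],[0,0,0,0,0,0.003,255]])

```text
time: 29.73
eef_pos: [0.5349, -0.2547, 0.088]
tcp_rot: [[-0.088, 0.996, 0.0], [0.996, 0.088, -0.001], [-0.001, 0.0, -1.0]]
ft_force: [-5.8, 2.7, 20.0]
grip_width: 0.0003
grasp_force: 10.6
```

```bash
python3 - <<'E'
from h import *
st=r.get_state();print(st["time"],st["eef_pos"],st["ft_force"],np.array(st["tcp_rot"]).round(4)[2],np.array(st["joint_pos"]).round(0))
E
```

```text
29.7333 [ 0.53491975 -0.2547122   0.08800221] [-5.77402623  2.70513162 20.00965658] [-1.1e-03  2.0e-04 -1.0e+00] [ 42.  39. -33. 114.  35.  37.  -9.]
```

The plate reads 0.0880 m at the same 20 N, so the two are flush within about 0.2 mm. On to the lock lever, approaching from its −x side.

play_rows(deltas=[[0,0,0,0,0,-0.015,255],[0,0,0,0,0,-0.04,255],[0,0,0,0,0,-0.075,255],[0,0,0,0.01,0.001,-0.105,255],[0,0,0,0.03,0.003,-0.114,255],[0,0,0,0.06,0.006,-0.114,255],[0,0,0,0.095,0.01,-0.114,255],[0,0,0,0.13,0.013,-0.114,255]])

```text
time: 30.4
eef_pos: [0.5362, -0.1233, 0.2002]
tcp_rot: [[-0.087, 0.996, 0.001], [0.996, 0.087, -0.0], [-0.0, 0.001, -1.0]]
ft_force: [0.4, 1.4, -0.2]
grip_width: 0.0005
grasp_force: 0.0
```

play_rows(deltas=[[0,0,0,0.036,0.004,0,255],[0,0,2,0.072,0.0075,0,255],[0,0,4,0.108,0.011,0,255],[0,0,6,0.144,0.015,0,255],[0,0,8,0.18,0.019,0,255],[0,0,10,0.212,0.022,0,255],[0,0,12,0.235,0.0245,0,255],[0,0,12.5,0.246,0.0257,0,255]])

```text
time: 31.07
eef_pos: [0.5395, 0.1274, 0.2002]
tcp_rot: [[0.127, 0.992, 0.0], [0.992, -0.127, 0.002], [0.002, 0.0, -1.0]]
ft_force: [0.0, -0.4, -0.2]
grip_width: 0.0005
grasp_force: 0.0
```

play_rows(deltas=[[0,0,0,0,0,0.005,255],[0,0,0,0,0,0.025,255],[0,0,0,0,0,0.055,255],[0,0,0,0,0,0.085,255],[0,0,0,0,0,0.1,255],[0,0,0,0,0,0.105,255],[0,0,0,0,0,0.105,255],[0,0,0,0,0,0.105,255]])

```text
time: 31.73
eef_pos: [0.5405, 0.1222, 0.0954]
tcp_rot: [[0.13, 0.991, -0.0], [0.991, -0.13, -0.0], [-0.0, -0.0, -1.0]]
ft_force: [0.1, -0.3, 0.2]
grip_width: 0.0003
grasp_force: 0.0
```

```bash
cat > lv.py <<'E'
from h import *
st=r.get_state();t=np.array(st["eef_pos"])
d=t-[.6206,-.0352,0];x=np.array([.9914,-.1305,0]);y=np.array([.1305,.9914,0])
print(st["time"],t,psi(st),st["ft_force"],"jack",d@x,d@y)
E
python3 lv.py
```

```text
31.7333 [0.54053613 0.12215705 0.0954032 ] 82.51773532910563 [ 0.10552701 -0.30808773  0.24454835] jack -0.09991041217701387 0.14555544156073894
```

play_rows(deltas=[[0,0,0,0,0.008,0,255],[0,0,0,0,0.018,0,255],[0,0,0,0,0.029,0,255],[0,0,0,0,0.041,0,255],[0,0,0,0,0.053,0,255],[0,0,0,0,0.065,0,255],[0,0,0,0,0.077,0,255],[0,0,0,0,0.088,0,255]])

```text
time: 32.4
eef_pos: [0.6299, 0.1103, 0.0958]
tcp_rot: [[0.131, 0.991, 0.001], [0.991, -0.131, 0.0], [0.0, 0.001, -1.0]]
ft_force: [0.3, -0.6, 0.0]
grip_width: 0.0008
grasp_force: 0.0
```

play_rows(deltas=[[0,0,0,0,0.007,0,255],[0,0,0,0,0.012,0,255],[0,0,0,0,0.017,0,255],[0,0,0,0,0.021,0,255],[0,0,0,0,0.021,0,255],[0,0,0,0,0.021,0,255],[0,0,0,0,0.021,0,255],[0,0,0,0,0.021,0,255]])

```text
time: 33.07
eef_pos: [0.6482, 0.1083, 0.0952]
tcp_rot: [[0.13, 0.992, -0.0], [0.992, -0.13, -0.0], [-0.0, -0.0, -1.0]]
ft_force: [-0.7, -0.3, -0.3]
grip_width: 0.0006
grasp_force: 0.0
```

```bash
python3 lv.py; python3 - <<'E'
from h import *
s=cam("scene");p=proj(s,[.63,.05,.12])[0].astype(int)
print(((proj(s,[[.589,.117,.106],[.6398,.1105,.122],[.690,.104,.106]])-p+[60,45])*6).round(0))
cv2.imwrite("pics/sc4.png",cv2.resize(s["image"][p[1]-45:p[1]+45,p[0]-60:p[0]+60,::-1],None,fx=6,fy=6,interpolation=cv2.INTER_CUBIC))
E
```

```text
33.0667 [0.64821546 0.10829262 0.09520794] 82.53899812247865 [-0.66118182 -0.34529995 -0.28607059] jack 0.008652180926395471 0.14586239985943794
[[406. 213.]
 [461. 238.]
 [515. 314.]]
```

View pics/sc4.png

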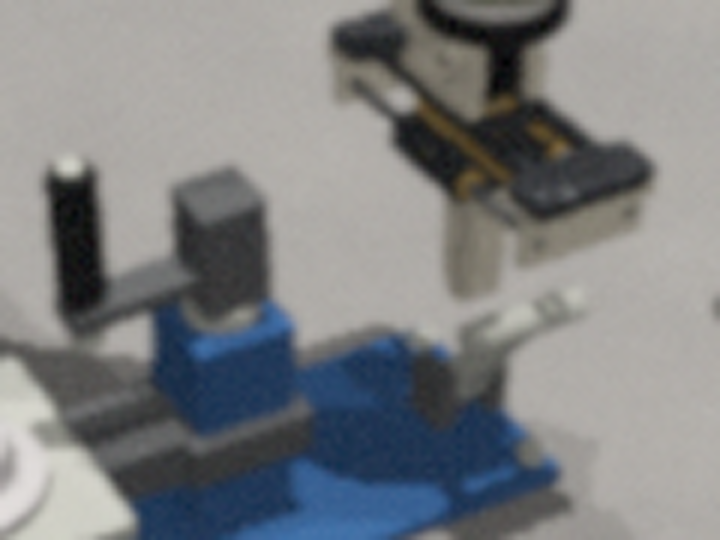

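The scene crop shows the bar at (530,318), which is where the far stop projects, with no force left on the finger. The crank is seated and the cover is in place. I'll back off, check the end state numerically and hand in.

play_rows(deltas=[[0,0,0,0,-0.008,0,255],[0,0,0,0,-0.02,-0.005,255],[0,0,0,0,-0.03,-0.02,255],[0,0,0,0,-0.03,-0.05,255],[0,0,0,0,-0.03,-0.085,255],[0,0,0,0,-0.03,-0.12,255],[0,0,0,0,-0.03,-0.15,255],[0,0,0,0,-0.03,-0.16,255]])

```text
time: 33.78
eef_pos: [0.619, 0.1133, 0.2602]
tcp_rot: [[0.13, 0.992, 0.006], [0.992, -0.13, 0.001], [0.002, 0.005, -1.0]]
ft_force: [1.1, 0.7, -0.1]
grip_width: 0.0005
grasp_force: 0.0
```

play_rows(deltas=[[0,0,0,0,0,0,255],[0,0,0,0,0,0,255],[0,0,0,0,0,0,255],[0,0,0,0,0,0,255],[0,0,0,0,0,0,255],[0,0,0,0,0,0,255],[0,0,0,0,0,0,255],[0,0,0,0,0,0,255]])

```text
time: 34.45
eef_pos: [0.6188, 0.1121, 0.2547]
tcp_rot: [[0.13, 0.991, -0.001], [0.991, -0.13, 0.0], [-0.0, -0.001, -1.0]]
ft_force: [-0.1, -0.1, -1.0]
grip_width: 0.0006
grasp_force: 0.0
```

```bash
python3 lv.py; python3 - <<'E'
from h import *
import pickle
a,_=pickle.load(open("s0.pkl","rb"));s=cam("scene")
# changes since the start: bystander regions (scene px) should not differ
for n,(x0,y0,x1,y1) in dict(wrench=(193,183,238,218),can=(346,152,374,205),disc=(80,205,132,240),bigcover=(262,255,314,296)).items():
    d=np.abs(a["image"][y0:y1,x0:x1].astype(float)-s["image"][y0:y1,x0:x1]).mean(2);print(n,d.mean().round(1),np.percentile(d,95).round(1))
# lever bar: bright pixels near each stop
for P in([.589,.117,.106],[.690,.104,.106]):
    u,v=(proj(s,P)[0]+[2,1]).astype(int);print(s["image"][v-1:v+2,u-2:u+3].mean((0,1)).round(0))
E
```

```text
34.45 [0.61879343 0.11208279 0.25469346] 82.51589436207402 [-0.14596819 -0.13250102 -1.00089773] jack -0.02101144268306623 0.1457804044779156
wrench 48.8 94.1
can 4.2 7.7
disc 7.9 23.7
bigcover 4.2 6.3
[174. 170. 166.]
[121. 121. 114.]
```

```bash
python3 -c "
from bench import r
print(r.finish_job())"
```

```text
the job is handed in; nothing more can be done
None
```

The job is handed in at about 34.5 s: the crank is seated on the screw, the table is within about 0.2 mm of the plate by touch, the lock lever is at its other stop and the cover is still on the table. The can looked unmoved, while wrench and disc were only partly checked: changed shadows upset the final image comparison, but the arm never went near either. One plate probe pressed to 99 N at the fingertips, under the 120 N wrist limit.

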